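Bolt down a transport pot with a click wrench

TASK

Lock the lid of the aluminium transport pot: swing the C-shaped clamp washer by its red knob under the bolt's collar as far as it goes, then take the torque wrench from its rest, fit it fully down over the square bolt head and turn it clockwise (seen from above) until the bolt comes up tight and the wrench's handle visibly breaks over at its hinge. Stop there, without forcing the handle on to its end stop, and leave the bolt tight. Lay the wrench back flat on its rest the way it lay and let go; do not disturb the things standing round.

Things in the scene. Friction and masses are not known exactly. Their poses are not given: they have to be found in the camera images.
- pot: fixed round aluminium pot with a blue lid, 164 mm across; origin under its centre on the table, z up; lid top 62 mm above the origin. The bolt stands upright in its centre. The clamp's pivot lies 55 mm from the centre along +x of this frame
- clamp_hinge (a point): point on the upright pivot axis of the clamp washer, on the lid, 66 mm above the pot's origin; fixed to the pot
- clamp_knob (a point): centre of the head of the clamp's upright red knob: head 15 mm across, 12 mm tall (from 74.5 to 86.5 mm above the pot's origin; this point 86.5 mm, the top of the knob), on a 12 mm stem; 103 mm from the pivot axis, at the end of the steel C-washer, 36 mm wide, whose top is 69 mm above the pot's origin
- clamp (a joint): swing of the C-washer about its pivot, rad: 0 = closed against its stop (slot round the bolt shank, knob on the pot's -x side, 48 mm from the bolt axis); grows as it swings open, clockwise from above (the knob goes to the pot's +y side), so closing is anticlockwise from above. Stiff enough to stay where it is left (0.08 N m)
- bolt_head (a point): centre of the top of the square brass bolt head; x and y axes are along the head's flats and turn with it, z up. 89 mm above the pot's origin. Head 28 mm square and 15 mm tall, its top 5 mm narrowed to 24 mm as a lead-in; below it a round collar 42 mm across
- bolt (a joint): turn of the bolt, rad, growing clockwise from above (tightening); comes up hard against its seat at 1.0; drag of 0.15 N m before that, so it stays where it is left
- wrench: torque wrench, orange handle, about 0.26 kg, 246 mm long. Origin: centre of the mouth of its downward square socket; z up, x from the socket along the handle. Socket 30 mm square inside, 42 outside, 14 deep: fully seated, the origin is 75 mm above the pot's origin. Head 35 mm tall; centre of mass about 98 mm from the socket axis. Fits the bolt in any of four quarter turns
- wrench_grip (a point): grip point inside the handle, 115 mm from the socket axis along the handle and 28 mm above the socket's mouth; the orange grip is 22 mm wide and 16 mm tall, from 85 to 215 mm from the socket axis
- wrench_handle (a joint): breakaway bend of the handle about an upright hinge 30 mm from the socket axis, rad: 0 = straight (held there by a preloaded spring); the handle yields clockwise from above when the wrench passes about 0.9 N m (some 8 N at the grip point), bends to at most 0.5 (end stop), and springs back straight when let go
- rest: fixed tool rest, a grey board 265 x 112 mm with rubber top 12 mm above the table; origin under its centre on the table, length along x. A rubber saddle (40 x 50 mm, top 32 mm above the table) at x = -75 mm carries the handle. The wrench lies flat and nearly along x, socket mouth down on the rubber near x = +100 mm, y = 0, handle towards -x over the saddle
- red_bottle: small white bottle with red screw cap, 34 mm across, 62 mm high; loose bystander; origin under its centre, z up
- tape: roll of green label tape lying flat, 76 mm across, 19 mm high; loose bystander; origin under its centre, z up
- dish: round petri dish, 60 mm across, 15 mm high; loose bystander; origin under its centre, z up
- bench_timer: white bench timer lying on its back, 66 x 66 x 19 mm; loose bystander; origin under its centre, z up

How it is judged:
On the way, in this order (a step that is already met when the one before it is completed fails the run):
1. the clamp washer is swung closed, with the wrench not yet on the bolt (value of joint clamp below 0.06 rad and horizontal distance between wrench and bolt_head above 0.05 m), for 0.2 s.
2. the wrench's socket is fully down on the bolt head (horizontal distance between wrench and bolt_head below 0.005 m and z of wrench in the frame of pot below 0.0785 m and angle between wrench's own z axis and vertical below 0.08 rad), for 0.1 s.
3. with the wrench seated, the bolt is tight on its seat and the handle has broken over (all of step 2 and value of joint bolt above 0.95 rad and value of joint wrench_handle above 0.1 rad and value of joint clamp below 0.06 rad), for 0.05 s.
At the end, for the whole second after the job is handed in: Clamp closed (within 0.06 rad), bolt tight (above 0.92 rad), handle straight; the wrench lies still and flat on its rest: socket mouth on the rubber, 70 to 125 mm from the rest's centre and within 25 mm of its middle line, handle within 0.3 rad of the rest's length and over the saddle (value of joint clamp below 0.06 rad and value of joint bolt above 0.92 rad and value of joint wrench_handle below 0.04 rad and x of wrench in the frame of rest between 0.07 and 0.125 m and y of wrench in the frame of rest between -0.025 and 0.025 m and z of wrench in the frame of rest below 0.017 m and angle between wrench's own z axis and vertical below 0.06 rad and angle between the x axis of wrench and the x axis of rest, either way round below 0.3 rad and x of wrench_grip in the frame of rest below 0.03 m and linear speed of wrench below 0.02 m/s); the robot touches nothing.
It fails at once if the wrench handle is forced on near its end stop (bent past 0.4 rad) (value of joint wrench_handle above 0.4 rad).
It fails at once if a bystander is moved more than 30 mm (distance of any of red_bottle, tape, dish, bench_timer from where it was at the start of the episode above 0.03 m).
It fails at once if the red-capped bottle is tipped over (angle between red_bottle's own z axis and vertical above 0.5 rad).
It also fails if it takes over 72 s, if anything falls off the work surface, if the arm or the gripper's body presses on something with over 40 N, if the wrist force passes 120 N, or if a joint passes its speed limit or range.

ROBOT

A 6-joint arm with a two-finger parallel gripper is mounted at the origin on a cart in front of the work surface, level with it; the furniture and walls round the work are solid. World frame = base frame: x ahead of the robot, y to its left, z up, the work surface at z = 0. Lengths are in m, angles in rad, forces in N, time in s.
With the tool pointing down it reaches from about 0.275 to 0.75 m from the base axis. Payload 10.2 kg.
Tool frame: the origin (TCP) lies on the centre line of the jaws, within the pads' length; the fingertips stand 19 mm ahead of it and the grasp point (between the pads) is the TCP; z points along the fingers, y is the line along which they close (so a half turn about z gives the same grasp; the last joint's range is limited). The gripper opens to 88 mm and grips with 3 to 60 N. Pads are 18 mm wide; open, the fingers measure 123 mm over their backs; the gripper's body (75 mm by 187 mm) begins 45 mm behind the grasp point.
Start: joints at [-1.377, 0.313, 1.498, -0, 1.331, -0.223], TCP at [0.213, -0.48, 0.232] pointing down, gripper open.
Joint ranges: [-2.94, 2.94], [-0.97, 2.17], [0.19, 2.56], [-1.23, 4.37], [0.02, 3.11], [-2.88, 2.88]. Speed limits (rad/s): [2.39, 2.39, 3.01, 3.14, 3.14, 3.14].

INTERFACE

Orientations are given as a rotation vector (axis times angle).
In Python, from workcell import bot gives the robot as it stands.
- The arm moves only by the tool drive_tool, never from a script. Its argument "commands" is one flat list of numbers, 4 for each row, row after row: the shift along the world's x, y, z in units of 50 mm (1.0 is 50 mm), then the turn about the world's z in units of 8 degrees (1.0 is 8 degrees). In form: [tx, ty, tz, turn, tx, ty, tz, turn, ...]. A call has 1 to 20 rows; each row is the pose to reach, as a shift and turn from the pose commanded when the call began; what a row does not reach only later rows make up. A row lasts 1/10 s, in which the tool goes at most 50 mm and 8.59 degrees, less where a joint would pass 70% of its speed; a pose out of reach is approached as far as the arm can. A call with a gripper value outside its range is refused whole. "claw" is the opening, from -1 (shut) to 1 (fully open), set as the call begins (left out, the last holds). The fingers move at their own pace and stop on an object; "squeeze" is the grip in N (left out, the last holds). Time passes only in rows, so rows that repeat a pose let the fingers close. It gives the time, the measured TCP pose, the force, the opening and the grip force at its end, in the units of the state.
- bot.read_state(): the state, without advancing time (a new reading comes with each control period).
- bot.get_image(name): name is "scene" or "top" or "wrist"; returns a dict with "img" (400x640x3 uint8, red, green, blue), "fov_y" (degrees; the focal length in pixels is half the picture's height over the tangent of half this angle, whatever the lens; pixels are square), "cx", "cy" (the principal point, pixels), "dist" ([k1, k2, p1, p2, k3] as OpenCV has them; the pictures are not rectified), "R" (3x3) and "t" (3): a world point X has camera coordinates R X + t; the wrist camera has in their place "T_tool_cam" (4x4, takes a point from camera to tool coordinates, whose origin is the TCP and whose axes are the flange's). Camera axes: x right, y down, z forward; pixel columns grow to the right and rows downward; lengths in m; the calibration is good to about 2 mm. A picture is of the moment at which its call begins: read the wrist's pose just before it. There is no depth.
- bot.sign_off(): hands the job in; it is judged then, once.
Trained networks look in a picture, given as the dict that the camera call returned (one of the last four; its "shot" number tells which), for a name from the list of things; names that differ only in an ending like _2 or _b are one class to them, and where a whole thing is asked for, a point or a joint stands for the part that bears it (a point fixed in the world has none). Each returns a list of dicts, best first, with "conf" (0 to 1); they miss things now and then, are a little off and sometimes report something else, mostly with a low value. They report only what shows in the picture. A call takes as long as a camera call.
- bot.recognise(picture, query): "location" ([x, y, z] in m, in world coordinates, good to about 4 mm: the middle of the surface that is visible of it).
- bot.silhouettes(picture, query): "pixels" (400x640 bool, what is visible of it).
- bot.place_of(picture, query): "location" ([x, y, z] in m, in world coordinates, good to about 4 mm: a listed point, or the origin of a listed thing).
The state is a dict: "time_s": time; "joint_pos": joint angles; "qd": joint speeds; "joint_torque": joint torques, N m; "eef_pos": TCP position; "eef_rot": TCP orientation; "contact_force": force on the tool from outside, world axes, zero at the start; "torque": the same for the moment, N m; "grip_width": opening from 0.0 (shut) to 1.0 (fully open); "finger_force": force on a finger pad.
Only numpy, scipy, OpenCV 4.12 (cv2) and the standard library are available. Lean on these libraries where they do the work, as an engineer would, in place of code of your own. Each camera call takes 0.05 s, during which the arm holds its last target. There are 200 camera calls.

## Working session

There is one attempt and no reset: what is moved stays moved. The work goes in short steps, Python scripts to look and compute and a tool call to move; the robot and the scene stay as the last step left them, time stands still between calls to the robot, and variables do not carry over. Pictures are saved under pics/ and viewed, at most 10 in all, crops included, and the job is handed in when it is done.

Besides the shell and the picture viewer there is one more tool, called after ">>>" by a JSON object that holds its "op" and its "data", one argument or row to a line. drive_tool: Moves the arm, as the interface text tells. Its arguments: {"type":"object","properties":{"commands":{"type":"array"},"claw":{"type":"number"},"squeeze":{"type":"number"}},"required":["commands"]}

```bash
mkdir -p pics; cat > h.py <<'E'
import numpy as np, cv2
from workcell import bot
def save(p,n): cv2.imwrite('pics/'+n,p['img'][:,:,::-1])
E
python3 - <<'E'
from h import *
print(bot.read_state())
for c in ['top','scene']:
    p=bot.get_image(c); save(p,c+'0.png')
    for q in ['pot','clamp_hinge','clamp_knob','bolt_head','wrench','wrench_grip','rest','red_bottle','tape','dish','bench_timer']:
        r=bot.place_of(p,q); print(c,q,[(np.round(a['location'],4).tolist(),round(a['conf'],2)) for a in r[:2]])
E
```

```text
{'time_s': 0.0, 'joint_pos': array([-1.37740562e+00,  3.13452468e-01,  1.49839848e+00,  1.34630828e-05,
        1.33095463e+00, -2.23404003e-01]), 'qd': array([-1.45208540e-04, -1.34216223e-03,  2.24114482e-04,  4.05739444e-04,
        2.28378224e-05,  4.40902993e-04]), 'joint_torque': array([-1.37322804e-03, -4.02217484e+01, -2.52272415e+01,  6.93816366e-02,
        3.53366544e-02, -1.18809330e-04]), 'eef_pos': array([ 0.21248139, -0.47982845,  0.23107433]), 'eef_rot': array([-3.07243504e+00, -6.49715195e-01, -4.91086733e-05]), 'contact_force': array([-0.04025274,  0.49546018, -0.15208848]), 'torque': array([ 0.03813611,  0.00230877, -0.0041667 ]), 'finger_force': 0.0, 'grip_width': 0.9993355164491997}
top pot [([0.4825, 0.0261, -0.0006], 0.6)]
top clamp_hinge [([0.533, -0.0015, 0.0693], 0.94)]
top clamp_knob [([0.4871, 0.0985, 0.0854], 0.76)]
top bolt_head [([0.48, 0.0252, 0.0896], 0.46)]
top wrench [([0.6232, 0.2333, 0.0093], 0.67), ([0.4796, 0.0237, 0.0886], 0.47)]
top wrench_grip [([0.5119, 0.2399, 0.0373], 0.72)]
top rest [([0.5271, 0.2359, -0.0035], 0.62)]
top red_bottle [([0.7684, 0.171, 0.003], 0.47)]
top tape [([0.7469, 0.013, 0.0066], 0.91)]
top dish [([0.7627, 0.2793, -0.0013], 0.64)]
top bench_timer [([0.3876, 0.4209, 0.0016], 0.69)]
scene pot [([0.487, 0.0258, 0.0002], 0.75)]
scene clamp_hinge [([0.5347, 0.0052, 0.0703], 0.94)]
scene clamp_knob [([0.4928, 0.0983, 0.0861], 0.85)]
scene bolt_head [([0.4831, 0.023, 0.09], 0.49), ([0.7688, 0.2773, -0.0005], 0.32)]
scene wrench [([0.6212, 0.2313, 0.0177], 0.62)]
scene wrench_grip [([0.508, 0.2337, 0.0397], 0.68)]
scene rest [([0.5278, 0.2334, 0.0006], 0.93)]
scene red_bottle [([0.7645, 0.1732, -0.0026], 0.5)]
scene tape [([0.7471, 0.0113, 0.001], 0.57)]
scene dish [([0.769, 0.2751, -0.0007], 0.62)]
scene bench_timer [([0.3865, 0.4239, 0.0008], 0.71)]
```

View pics/top0.png

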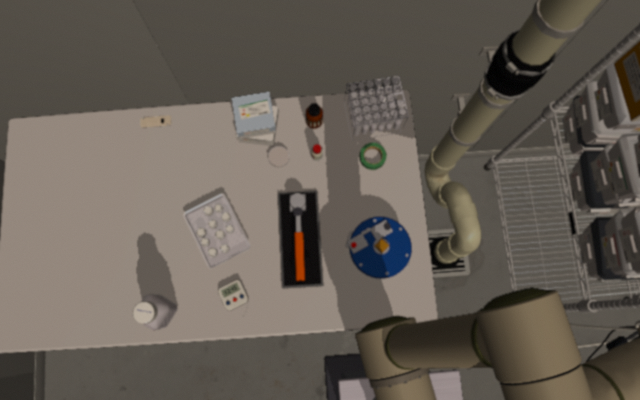

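View pics/scene0.png

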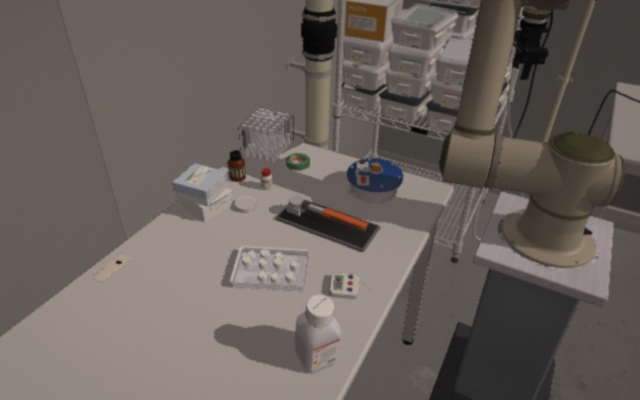

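Top view: pot near (380,247), red knob (353,244), wrench socket (298,200), handle to (300,280). The scene view agrees with this. Next I move above for a close look.

>>> {"op": "drive_tool", "data": {
  "commands": [1.2, 4.6, 1.4, 4, 1.2, 4.6, 1.4, 4, 1.2, 4.6, 1.4, 4, 1.2, 4.6, 1.4, 4, 1.2, 4.6, 1.4, 4, 5, 11.2, 1.8, 11.4, 5, 11.2, 1.8, 11.4, 5, 11.2, 1.8, 11.4, 5, 11.2, 1.8, 11.4, 5, 11.2, 1.8, 11.4, 5, 11.2, 1.8, 11.4, 5, 11.2, 1.8, 11.4, 5, 11.2, 1.8, 11.4, 5, 11.2, 1.8, 11.4, 5, 11.2, 1.8, 11.4, 5, 11.2, 1.8, 11.4],
  "claw": -0.2,
  "squeeze": 20
}}

```text
time_s: 2.8
eef_pos: [0.4622, 0.0791, 0.3217]
eef_rot: [1.688, 2.65, -0.0]
contact_force: [-0.3, 0.4, 0.0]
grip_width: 0.401
finger_force: 0.0
```

```bash
cat >> h.py <<'E'
from scipy.spatial.transform import Rotation as Ro
def look(n=None):
    s=bot.read_state(); p=bot.get_image('wrist'); 
    T=np.eye(4);T[:3,:3]=Ro.from_rotvec(s['eef_rot']).as_matrix();T[:3,3]=s['eef_pos']
    p['Twc']=T@p['T_tool_cam']
    f=200/np.tan(np.radians(p['fov_y']/2)); p['K']=np.array([[f,0,p['cx']],[0,f,p['cy']],[0,0,1.]])
    if n: save(p,n)
    return s,p
def yaw(s): return np.degrees(Ro.from_rotvec(s['eef_rot']).as_matrix()[:2,0]@[1,1j]) if 0 else np.degrees(np.angle(Ro.from_rotvec(s['eef_rot']).as_matrix()[:2,0]@[1,1j]))
def pix2w(p,uv,z):
    n=cv2.undistortPoints(np.array(uv,float).reshape(-1,1,2),p['K'],np.array(p['dist'],float)).reshape(-1,2)
    d=np.c_[n,np.ones(len(n))]@p['Twc'][:3,:3].T; o=p['Twc'][:3,3]
    return o+d*((z-o[2])/d[:,2])[:,None]
def places(p,qs):
    for q in qs:
        print(q,[(np.round(a['location'],4).tolist(),round(a['conf'],2)) for a in bot.place_of(p,q)[:2]])
E
python3 - <<'E'
from h import *
s,p=look('w1.png'); print(s['time_s'],s['eef_pos'],yaw(s),s['joint_pos']); print(p['T_tool_cam'],p['fov_y'])
places(p,['pot','clamp_hinge','clamp_knob','bolt_head','wrench','wrench_grip','rest'])
E
```

```text
2.8 [0.46219649 0.07909048 0.32169014] 115.01178558920873 [-8.10369576e-02  1.35569520e-01  1.48697556e+00 -2.16195313e-04
  1.51901809e+00 -5.17563774e-01]
[[-7.13286376e-05 -9.56261428e-01 -2.92513377e-01  7.60355629e-02]
 [ 9.99999957e-01  1.49580366e-05 -2.92747049e-04 -8.98735144e-04]
 [ 2.84318137e-04 -2.92513385e-01  9.56261386e-01 -1.51958906e-01]
 [ 0.00000000e+00  0.00000000e+00  0.00000000e+00  1.00000000e+00]] 59.10196159235903
pot [([0.4822, 0.028, 0.0015], 0.57)]
clamp_hinge [([0.5349, 0.0012, 0.0631], 0.92)]
clamp_knob [([0.4873, 0.0941, 0.0877], 0.75)]
bolt_head [([0.4881, 0.0241, 0.0881], 0.61), ([0.7671, 0.2736, 0.0023], 0.32)]
wrench [([0.6302, 0.2323, 0.0111], 0.92)]
wrench_grip [([0.5076, 0.2382, 0.0394], 0.89)]
rest []
```

View pics/w1.png

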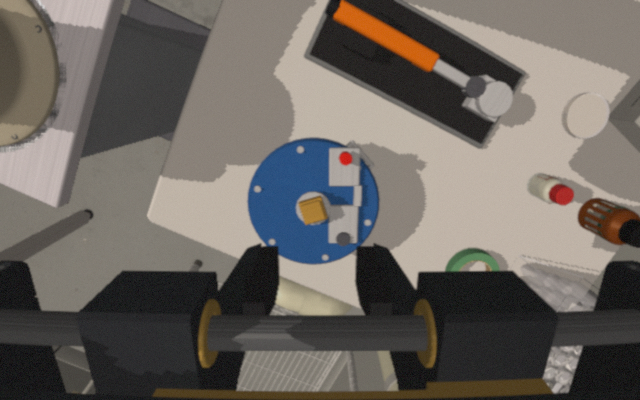

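Wrist view: bolt head (314,210), knob (346,158), pivot (344,238), wrench handle from (335,5) to the socket at (493,98). I'll back-project these.

```bash
cat >> h.py <<'E'
def blob(p,lo,hi,roi):
    h=cv2.cvtColor(p['img'],cv2.COLOR_RGB2HSV); m=cv2.inRange(h,np.array(lo),np.array(hi))
    r=np.zeros_like(m); x0,y0,x1,y1=roi; r[y0:y1,x0:x1]=m[y0:y1,x0:x1]
    c=max(cv2.findContours(r,cv2.RETR_EXTERNAL,cv2.CHAIN_APPROX_NONE)[0],key=cv2.contourArea)
    return c[:,0,:].astype(float)
def rect(p,c,z):
    w=pix2w(p,c,z)[:,:2]; return cv2.minAreaRect((w*1000).astype(np.float32))
E
python3 - <<'E'
from h import *
s,p=look()
c=blob(p,(100,120,40),(130,255,255),(230,120,400,280))
w=pix2w(p,cv2.convexHull(c.astype(np.float32))[:,0],.062)[:,:2]
print('lid',cv2.minEnclosingCircle((w*1000).astype(np.float32)))
k=blob(p,(0,150,100),(8,255,255),(330,140,365,180)); print('knob',rect(p,k,.0865))
b=blob(p,(12,90,60),(30,255,255),(290,185,340,235)); print('brass',rect(p,b,.087),cv2.contourArea(b.astype(np.float32)))
print('hinge',pix2w(p,[[344,238]],.071))
g=blob(p,(5,150,80),(20,255,255),(310,0,460,90)); print('grip',rect(p,g,.048 ))
im=cv2.resize(p['img'][170:250,270:390],None,fx=6,fy=6,interpolation=2)
cv2.imwrite('pics/c1.png',im[:,:,::-1])
E
```

```text
lid ((480.465087890625, 25.693435668945312), 80.2582015991211)
knob ((487.5638122558594, 97.10808563232422), (13.366411209106445, 12.346856117248535), 25.122220993041992)
brass ((480.0375061035156, 26.691341400146484), (27.44605255126953, 28.882347106933594), 41.81925964355469) 515.5
hinge [[0.53287141 0.00562704 0.071     ]]
grip ((473.98004150390625, 235.89161682128906), (23.86481285095215, 127.96214294433594), 88.21111297607422)
```

View pics/c1.png

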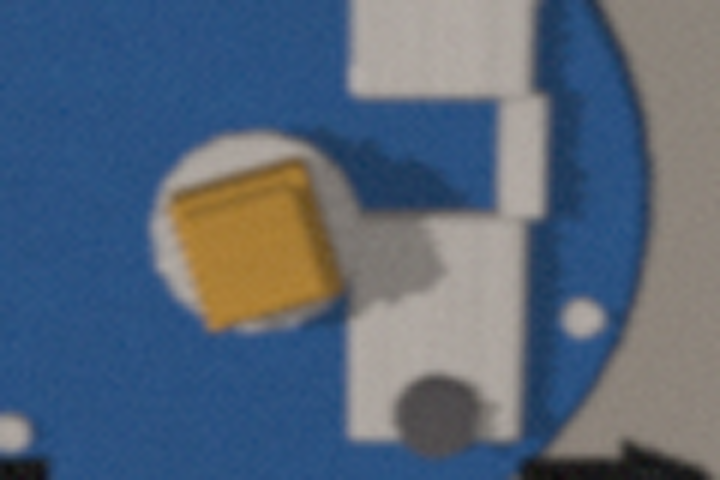

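>>> {"op": "drive_tool", "data": {
  "commands": [0.5, 0.36, -3, 0, 0.5, 0.36, -3, 0, 0.5, 0.36, -3, 0, 0.5, 0.36, -3.8, 0, 0.5, 0.36, -4.2, 0, 0.5, 0.36, -4.4, 0, 0.5, 0.36, -4.56, 0, 0.5, 0.36, -4.56, 0, 0.5, 0.36, -4.56, 0]
}}

```text
time_s: 4.15
eef_pos: [0.4881, 0.0979, 0.0946]
eef_rot: [1.685, 2.649, 0.001]
contact_force: [0.4, 1.0, 0.5]
grip_width: 0.399
finger_force: 0.0
```

>>> {"op": "drive_tool", "data": {
  "commands": [0, 0, 0, 0, 0, 0, 0, 0, 0, 0, 0, 0, 0, 0, 0, 0, 0, 0, 0, 0, 0, 0, 0, 0],
  "claw": -1,
  "squeeze": 12
}}

```text
time_s: 4.75
eef_pos: [0.4875, 0.0979, 0.0936]
eef_rot: [-1.686, -2.651, 0.0]
contact_force: [0.4, -0.9, -0.5]
grip_width: 0.008
finger_force: 0.0
```

```bash
python3 - <<'E'
from h import *
s=bot.read_state(); print(s['eef_pos'],yaw(s))
h=np.array([.533,.005]); r=s['eef_pos'][:2]-h; print(np.hypot(*r),np.degrees(np.arctan2(r[1],r[0])))
for a in np.arange(0,45.1,5):
    c,q=np.cos(np.radians(a)),np.sin(np.radians(a)); d=np.array([[c,-q],[q,c]])@r-r; print(a,np.round(d/.05,2),round(a/8,2))
E
```

```text
[0.48752441 0.09793915 0.09364203] 115.0814062391182
0.10346842839585535 116.07273454681032
0.0 [0. 0.] 0.0
5.0 [-0.16 -0.09] 0.62
10.0 [-0.31 -0.19] 1.25
15.0 [-0.45 -0.3 ] 1.88
20.0 [-0.58 -0.42] 2.5
25.0 [-0.7  -0.56] 3.12
30.0 [-0.81 -0.7 ] 3.75
35.0 [-0.9  -0.86] 4.38
40.0 [-0.98 -1.02] 5.0
45.0 [-1.05 -1.19] 5.62
```

The fingers shut on nothing, so I'll look.

```bash
python3 - <<'E'
from h import *
s,p=look('w2.png'); q=bot.get_image('scene')
a=cv2.resize(q['img'][130:230,300:440],(560,400),interpolation=2)
cv2.imwrite('pics/w2b.png',np.hstack([cv2.resize(p['img'],(640,400))[:,:][:, 120:360+0],a])[:,:,::-1])
places(p,['clamp_knob']);places(q,['clamp_knob'])
E
```

```text
clamp_knob [([0.4879, 0.0948, 0.0889], 0.84)]
clamp_knob [([0.4917, 0.0963, 0.0876], 0.67)]
```

View pics/w2b.png

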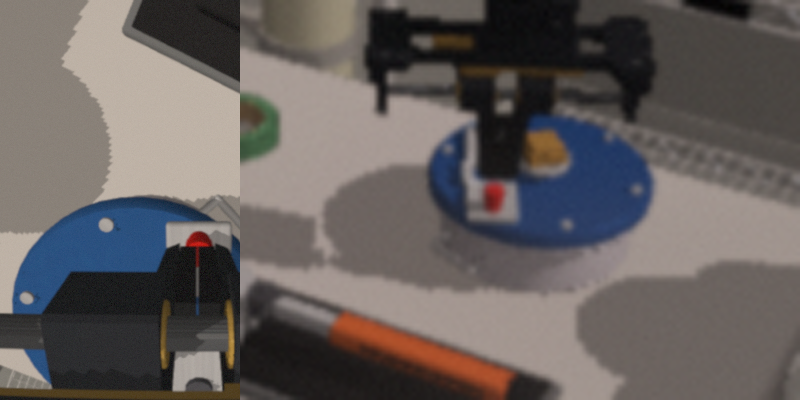

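Both views show the shut fingertips beside or above the knob, on its inner side. I'll check by projection.

```bash
python3 - <<'E'
from h import *
s,p=look(); q=bot.get_image('scene')
x=s['eef_pos']; print(x)
f=200/np.tan(np.radians(q['fov_y']/2)); K=np.array([[f,0,q['cx']],[0,f,q['cy']],[0,0,1.]])
P=np.array([x+[0,0,-.019],x,[.4875,.0975,.0865],[.4875,.1025,.0745]])
print(np.round(cv2.projectPoints(P,cv2.Rodrigues(q['R'])[0],q['t'],K,np.array(q['dist']))[0][:,0],1))
T=np.linalg.inv(p['Twc'])
print(np.round(cv2.projectPoints(P,cv2.Rodrigues(T[:3,:3])[0],T[:3,3],p['K'],np.array(p['dist']))[0][:,0],1))
k=blob(p,(0,150,100),(8,255,255),(280,200,360,300)); print('knob px',k.min(0),k.max(0), pix2w(p,[[k[:,0].mean(),k[:,1].min()]],.0865))
h=cv2.cvtColor(q['img'],cv2.COLOR_RGB2HSV); k=blob(q,(0,150,80),(8,255,255),(350,165,380,195)); print('scene knob',k.min(0),k.max(0))
a=p['img'][200:300,260:380]; b=q['img'][150:200,335:395]
cv2.imwrite('pics/c3.png',np.hstack([cv2.resize(a,(480,400),interpolation=2),cv2.resize(b,(320,267),interpolation=2)[:,:] if 0 else cv2.resize(np.vstack([b,b*0])[:75],(320,400),interpolation=2)])[:,:,::-1])
E
```

```text
[0.4875165  0.09794677 0.09360886]
[[363.2 180.5]
 [363.7 174.8]
 [363.6 176.9]
 [362.6 181.3]]
[[318.8 242.6]
 [319.  258.9]
 [318.5 253.2]
 [322.4 235.3]]
knob px [306. 232.] [328. 248.] [[0.48211786 0.10745443 0.0865    ]]
scene knob [362. 177.] [365. 181.]
```

View pics/c3.png

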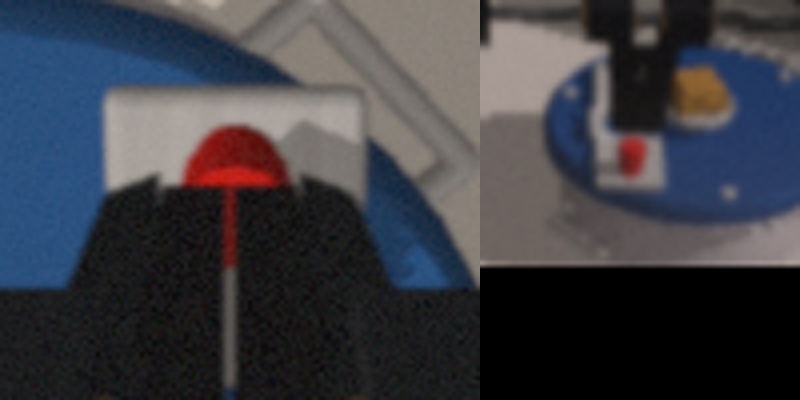

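The slit between the shut fingers shows the knob's red top below them, around (318,254). So the tips are roughly 15 mm higher than I assumed. I'll open and go lower, watching the force.

>>> {"op": "drive_tool", "data": {
  "commands": [0, 0, 0.1, 0, 0, 0, 0.1, 0, 0, 0, 0.1, 0, 0, 0, 0.1, 0],
  "claw": -0.2
}}

```text
time_s: 5.45
eef_pos: [0.4875, 0.0979, 0.0986]
eef_rot: [-1.686, -2.651, -0.0]
contact_force: [0.5, 0.7, 0.2]
grip_width: 0.347
finger_force: 0.0
```

>>> {"op": "drive_tool", "data": {
  "commands": [0, 0.02, -0.1, 0, 0, 0.02, -0.2, 0, 0, 0.02, -0.2, 0]
}}

```text
time_s: 5.75
eef_pos: [0.487, 0.099, 0.0877]
eef_rot: [-1.685, -2.65, 0.001]
contact_force: [0.4, 0.4, -0.9]
grip_width: 0.399
finger_force: 0.0
```

>>> {"op": "drive_tool", "data": {
  "commands": [0, 0, -0.06, 0, 0, 0, -0.1, 0, 0, 0, -0.1, 0]
}}

```text
time_s: 6.05
eef_pos: [0.4874, 0.0989, 0.0833]
eef_rot: [-1.686, -2.65, 0.0]
contact_force: [-0.4, 1.3, 0.3]
grip_width: 0.402
finger_force: 0.0
```

>>> {"op": "drive_tool", "data": {
  "commands": [0, 0, -0.06, 0, 0, 0, -0.06, 0, 0, 0, -0.06, 0, 0, 0, -0.06, 0, 0, 0, -0.06, 0, 0, 0, -0.06, 0],
  "claw": -1
}}

```text
time_s: 6.65
eef_pos: [0.4875, 0.0989, 0.0807]
eef_rot: [1.686, 2.651, -0.0]
contact_force: [0.5, 0.1, 0.3]
grip_width: 0.006
finger_force: 0.0
```

```bash
python3 - <<'E'
from h import *
s,p=look(); k=blob(p,(0,150,100),(8,255,255),(260,180,380,300)); print(s['eef_pos'],s['contact_force'],s['grip_width'],s['finger_force'],k.min(0),k.max(0))
a=p['img'][200:300,260:380]
cv2.imwrite('pics/c4.png',cv2.resize(a,(480,400),interpolation=2)[:,:,::-1])
E
```

```text
[0.48753443 0.09892221 0.08066656] [0.48340118 0.07250983 0.28123348] 0.005742770960253165 0.0 [311. 243.] [320. 245.]
```

View pics/c4.png

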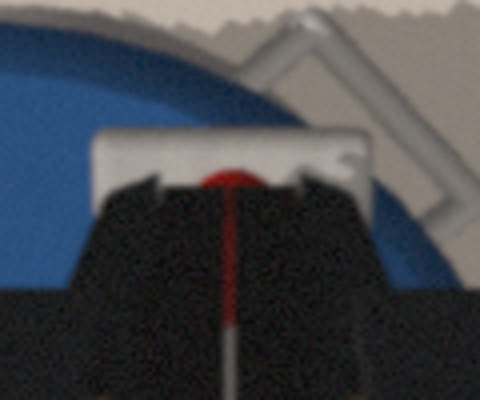

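Geometry check: rays through the fingertip edge and the knob edges agree only if the tips are about 5 mm behind the reported TCP, not 19 mm ahead. The scene camera supports this too, so I'll go 9 mm lower.

>>> {"op": "drive_tool", "data": {
  "commands": [0, 0, 0.06, 0, 0, 0, 0.06, 0, 0, 0, 0.06, 0, 0, 0, 0.06, 0, 0, 0, -0.1, 0, 0, 0, -0.18, 0, 0, 0, -0.18, 0],
  "claw": -0.2
}}

```text
time_s: 7.4
eef_pos: [0.487, 0.0989, 0.0707]
eef_rot: [-1.685, -2.649, 0.001]
contact_force: [-0.2, -0.4, -0.1]
grip_width: 0.399
finger_force: 0.0
```

>>> {"op": "drive_tool", "data": {
  "commands": [0, 0, 0, 0, 0, 0, 0, 0, 0, 0, 0, 0, 0, 0, 0, 0, 0, 0, 0, 0],
  "claw": -1
}}

```text
time_s: 7.9
eef_pos: [0.4876, 0.099, 0.0718]
eef_rot: [1.686, 2.651, 0.0]
contact_force: [-0.2, -0.4, 0.4]
grip_width: 0.153
finger_force: 12.0
```

>>> {"op": "drive_tool", "data": {
  "commands": [-0.16, -0.09, 0, 0.62, -0.31, -0.19, 0, 1.25, -0.45, -0.3, 0, 1.88, -0.58, -0.42, 0, 2.5, -0.7, -0.56, 0, 3.12, -0.81, -0.7, 0, 3.75, -0.9, -0.86, 0, 4.38, -0.98, -1.02, 0, 5, -1.02, -1.1, 0, 5.3, -1.04, -1.16, 0, 5.5, -1.04, -1.16, 0, 5.5, -1.04, -1.16, 0, 5.5],
  "squeeze": 20
}}

```text
time_s: 9.1
eef_pos: [0.4354, 0.0436, 0.0717]
eef_rot: [-0.572, -3.088, -0.008]
contact_force: [3.2, 23.1, 1.2]
grip_width: 0.156
finger_force: 20.0
```

```bash
python3 - <<'E'
from h import *
s=bot.read_state(); print(s['eef_pos'],yaw(s),s['contact_force'],s['grip_width'],s['torque'])
E
```

```text
[0.43536357 0.04355505 0.07169319] 159.0068297505272 [ 3.22399279 23.12250702  1.19182252] 0.1557020878334898 [ 3.60616294 -0.53482769  0.07100059]
```

Clamp is hard on its stop. I'll release and go above the wrench handle.

>>> {"op": "drive_tool", "data": {
  "commands": [0, 0.05, 0, 0, 0, 0.05, 0, 0, 0, 0.05, 0, 0, 0, 0.05, 0, 0, 0, 0.05, 0.5, 0, 0, 0.05, 1.5, 0, 1.67, 3.87, 2.6, 2.4, 1.67, 3.87, 2.6, 2.4, 1.67, 3.87, 2.6, 2.4, 1.67, 3.87, 2.6, 2.4, 1.67, 3.87, 2.6, 2.4, 1.67, 3.87, 2.6, 2.4, 1.67, 3.87, 2.6, 2.4],
  "claw": -0.2
}}

```text
time_s: 10.4
eef_pos: [0.5187, 0.2337, 0.201]
eef_rot: [-0.047, -3.14, 0.001]
contact_force: [0.1, 0.2, -0.0]
grip_width: 0.399
finger_force: 0.0
```

```bash
python3 - <<'E'
from h import *
s,p=look('w5.png'); print(s['time_s'],s['eef_pos'],yaw(s))
places(p,['clamp_knob','wrench','wrench_grip','rest','bolt_head'])
g=blob(p,(5,150,80),(20,255,255),(0,0,640,330)); print('grip',rect(p,g,.048))
q=bot.get_image('top'); places(q,['clamp_knob','wrench','bolt_head','pot','clamp_hinge'])
E
```

```text
10.4 [0.51865881 0.23369853 0.20103134] 178.27257917556815
clamp_knob [([0.4369, 0.0418, 0.0888], 0.89)]
wrench [([0.6324, 0.2363, 0.0131], 0.8)]
wrench_grip [([0.5109, 0.2404, 0.0381], 0.84), ([0.6287, 0.2322, 0.01], 0.48)]
rest [([0.7661, 0.1654, 0.0023], 0.73), ([0.5338, 0.2304, -0.0005], 0.69)]
bolt_head [([0.4842, 0.0262, 0.0909], 0.66)]
grip ((473.8813171386719, 237.2419891357422), (22.670522689819336, 127.24727630615234), 88.23666381835938)
clamp_knob [([0.4376, 0.044, 0.0887], 0.96)]
wrench [([0.4774, 0.0248, 0.0852], 0.36)]
bolt_head [([0.4769, 0.0249, 0.0896], 0.56)]
pot [([0.4799, 0.0234, 0.0027], 0.96), ([0.3899, 0.4203, -0.0014], 0.34)]
clamp_hinge [([0.5334, 0.0026, 0.0669], 0.73)]
```

View pics/w5.png

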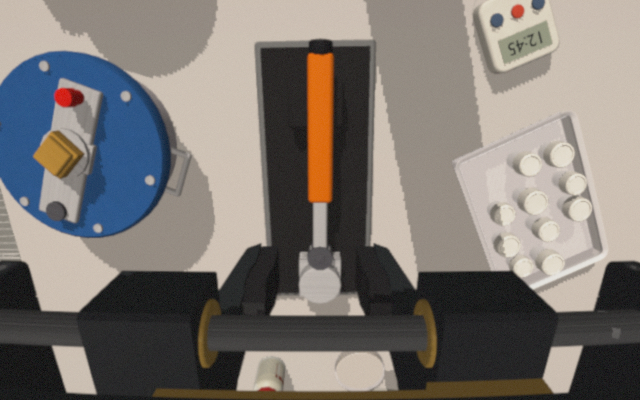

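Wrist view: clamp washer lies closed under the bolt (knob at (67,97), bolt (58,153)). The wrench lies straight, handle (320,50)–(320,200), head (320,278). I'll grasp it and measure the bolt's angle from the saved pictures.

>>> {"op": "drive_tool", "data": {
  "commands": [0, 0.04, -1, 0, 0, 0.04, -2, 0, 0, 0.04, -2.8, 0, 0, 0.04, -3.2, 0, 0, 0.04, -3.5, 0, 0, 0.04, -3.62, 0, 0, 0.04, -3.62, 0]
}}

```text
time_s: 11.7
eef_pos: [0.5188, 0.2364, 0.0203]
eef_rot: [-0.047, -3.14, 0.0]
contact_force: [-0.4, 0.6, 0.3]
grip_width: 0.402
finger_force: 0.0
```

```bash
cat > b.py <<'E'
from h import *
pr=bot.get_image('wrist')
def fake(n,pos,yw):
    p=dict(pr); p['img']=cv2.imread('pics/'+n)[:,:,::-1].copy()
    T=np.eye(4); T[:3,:3]=Ro.from_rotvec(np.pi*np.array([np.cos(np.radians(yw/2)),np.sin(np.radians(yw/2)),0])).as_matrix(); T[:3,3]=pos
    p['Twc']=T@p['T_tool_cam']; f=200/np.tan(np.radians(p['fov_y']/2)); p['K']=np.array([[f,0,p['cx']],[0,f,p['cy']],[0,0,1.]]); return p
for n,pos,yw,roi in [('w1.png',[.4622,.0791,.3217],115.01,(285,180,345,240)),('w5.png',[.51866,.2337,.2010],178.27,(20,120,100,190))]:
    p=fake(n,pos,yw); c=blob(p,(12,90,60),(32,255,255),roi)
    h=cv2.approxPolyDP(cv2.convexHull(c.astype(np.float32)),1.5,True)[:,0]
    w=pix2w(p,h,.089)[:,:2]*1000; d=np.roll(w,-1,0)-w
    print(n,'cam',np.round(p['Twc'][:3,3],3)); print(np.round(np.c_[h,w,np.hypot(*d.T),np.degrees(np.arctan2(d[:,1],d[:,0]))%90],1))
    v=cv2.cvtColor(p['img'],cv2.COLOR_RGB2HSV)[:,:,2]
    m=np.zeros(v.shape,np.uint8); cv2.fillPoly(m,[c.astype(np.int32)],255)
    hi=np.percentile(v[m>0],70); print('hi',hi,np.percentile(v[m>0],[5,25,50,90]))
    t=cv2.bitwise_and(m,((v>hi*.88)*255).astype(np.uint8)); t=cv2.morphologyEx(t,cv2.MORPH_OPEN,np.ones((3,3)))
    k=max(cv2.findContours(t,0,1)[0],key=cv2.contourArea)[:,0].astype(float); print('top',rect(p,k,.089))
    g=blob(p,(5,150,80),(20,255,255),(310,0,460,90) if n=='w1.png' else (280,40,360,210)); print('grip',rect(p,g,.048))
    kk=blob(p,(0,150,80),(8,255,255),(330,140,365,180) if n=='w1.png' else (40,80,95,115)); print('knob',rect(p,kk,.0845))
E
python3 b.py
```

```text
w1.png cam [0.43  0.149 0.474]
[[319.  196.  479.7  46.7  27.   45.2]
 [327.  217.  498.9  27.7  26.6  41.2]
 [305.  223.  478.9  10.2  25.3  40.2]
 [299.  203.  462.6  29.5  24.3  45.1]]
hi 168.0 [113. 147. 165. 171.]
top ((479.3251953125, 26.547168731689453), (23.239648818969727, 26.129287719726562), 41.806880950927734)
grip ((474.6002197265625, 237.0028839111328), (23.938432693481445, 128.3605499267578), 88.06517791748047)
knob ((488.3929443359375, 98.01803588867188), (12.300647735595703, 13.586369514465332), 26.04806137084961)
w5.png cam [0.442 0.236 0.353]
[[ 55.  131.  461.7  34.3   5.8  64.1]
 [ 62.  134.  464.2  39.5  20.2  40.7]
 [ 82.  153.  479.5  52.7  21.6  45. ]
 [ 68.  173.  494.8  37.4   6.6  27.3]
 [ 62.  177.  497.9  31.5   6.7  73.8]
 [ 54.  175.  496.   25.1  20.3  41.9]
 [ 34.  157.  480.9  11.5   2.4  75.3]
 [ 34.  154.  478.5  12.1  19.8  42.6]
 [ 47.  136.  465.1  26.7   8.3  24.6]]
hi 178.0 [ 85.1 121.  171.  182. ]
top ((480.5102233886719, 25.82158088684082), (21.33816909790039, 22.676559448242188), 42.87834167480469)
grip ((474.05487060546875, 237.33253479003906), (22.664764404296875, 127.22834777832031), 88.23223114013672)
knob ((437.662353515625, 47.915157318115234), (21.097091674804688, 13.538941383361816), 80.7022933959961)
```

>>> {"op": "drive_tool", "data": {
  "commands": [0, 0, 0, 0, 0, 0, 0, 0, 0, 0, 0, 0, 0, 0, 0, 0, 0, 0, 0, 0, 0, 0, 0.2, 0, 0, 0, 0.4, 0, 0, 0, 0.4, 0],
  "claw": -1,
  "squeeze": 50
}}

```text
time_s: 12.55
eef_pos: [0.5197, 0.2366, 0.0422]
eef_rot: [0.047, 3.139, 0.001]
contact_force: [0.6, 0.2, -2.2]
grip_width: 0.244
finger_force: 50.0
```

```bash
python3 - <<'E'
from h import *
s,p=look('w6.png'); print(s['eef_pos'],yaw(s),s['grip_width'],s['contact_force'],s['torque'])
g=blob(p,(5,150,80),(20,255,255),(200,0,440,300)); print(g.min(0),g.max(0)); print('grip',rect(p,g,.068))
places(p,['wrench','wrench_grip'])
E
```

```text
[0.51974083 0.23663388 0.042212  ] 178.28531681011583 0.24449289560860943 [ 0.58253177  0.21486974 -2.18289267] [ 0.06782203 -0.17769693  0.03818166]
[284.   0.] [349. 299.]
grip ((469.1844787597656, 237.91748046875), (21.65719223022461, 110.53033447265625), 88.24452209472656)
wrench []
wrench_grip [([0.5091, 0.2395, 0.0601], 0.9)]
```

View pics/w6.png

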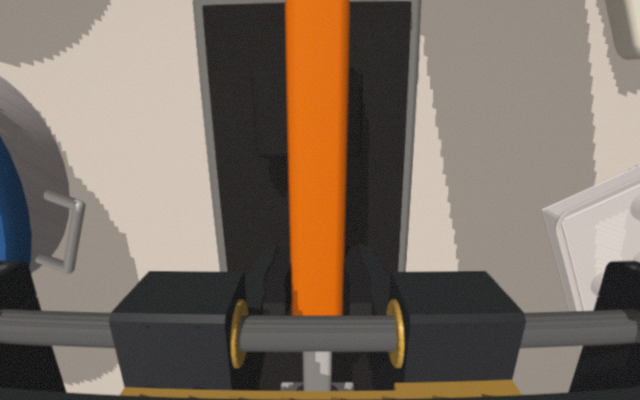

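Wrench lifted level and centred in the jaws. I'll carry it over the bolt.

>>> {"op": "drive_tool", "data": {
  "commands": [0, 0, 1, 0, 0, 0, 1.84, 0, -2.2, -2.66, 1.84, -5.74, -2.2, -2.66, 1.84, -5.74, -2.2, -2.66, 1.84, -5.74, -2.2, -2.66, 1.84, -5.74, -2.2, -2.66, 1.84, -5.74, -2.2, -2.66, 1.84, -5.74, -2.2, -2.66, 1.84, -5.74, -2.2, -2.66, 1.84, -5.74, -2.2, -2.66, 1.84, -5.74, -2.2, -2.66, 1.84, -5.74]
}}

```text
time_s: 13.9
eef_pos: [0.409, 0.1035, 0.1325]
eef_rot: [-1.267, -2.874, 0.0]
contact_force: [-0.4, 0.0, -2.7]
grip_width: 0.245
finger_force: 50.0
```

```bash
python3 - <<'E'
from h import *
s,p=look(); print(s['time_s'],s['eef_pos'],yaw(s),s['grip_width'],s['contact_force'],s['torque'])
y=np.radians(yaw(s)-.1); print('socket',s['eef_pos'][:2]-.105*np.array([np.cos(y),np.sin(y)]))
for c in ['top','scene']:
    q=bot.get_image(c); places(q,['wrench','wrench_grip','clamp_knob'])
E
```

```text
13.9 [0.40898793 0.10353011 0.13249368] 132.41350008973393 0.24465023492138646 [-0.42626473  0.0048407  -2.74041919] [ 0.04418049 -0.11030574  0.01233278]
socket [0.47967254 0.0258855 ]
wrench [([0.4771, 0.0271, 0.1228], 0.66)]
wrench_grip []
clamp_knob []
wrench [([0.4792, 0.0183, 0.1287], 0.84)]
wrench_grip [([0.4036, 0.1052, 0.1515], 0.53)]
clamp_knob [([0.4423, 0.0439, 0.0897], 0.65)]
```

>>> {"op": "drive_tool", "data": {
  "commands": [0, 0, -0.4, 0, 0, 0, -0.6, 0, 0, 0, -0.7, 0, 0, 0, -0.75, 0, 0, 0, -0.8, 0, 0, 0, -0.8, 0]
}}

```text
time_s: 14.95
eef_pos: [0.4092, 0.1034, 0.0928]
eef_rot: [1.268, 2.874, 0.0]
contact_force: [-0.4, 0.9, -1.1]
grip_width: 0.244
finger_force: 50.0
```

>>> {"op": "drive_tool", "data": {
  "commands": [0, 0, -0.04, 0, 0, 0, -0.08, 0, 0, 0, -0.08, 0]
}}

```text
time_s: 15.25
eef_pos: [0.4093, 0.1033, 0.0886]
eef_rot: [1.268, 2.873, 0.0]
contact_force: [1.0, -1.7, -1.3]
grip_width: 0.248
finger_force: 50.0
```

Almost no resistance, so it's going in over the head. Continuing to the bottom.

>>> {"op": "drive_tool", "data": {
  "commands": [0, 0, -0.04, 0, 0, 0, -0.08, 0, 0, 0, -0.11, 0, 0, 0, -0.13, 0, 0, 0, -0.13, 0]
}}

```text
time_s: 15.75
eef_pos: [0.4091, 0.1035, 0.0822]
eef_rot: [1.268, 2.874, 0.0]
contact_force: [0.4, -1.5, 3.0]
grip_width: 0.242
finger_force: 50.0
```

```bash
python3 - <<'E'
from h import *
s=bot.read_state(); print(s['eef_pos'],yaw(s),s['grip_width'],s['contact_force'],s['torque'])
E
```

```text
[0.40913905 0.10347154 0.08222518] 132.3674593362855 0.2416030892044917 [ 0.3902982  -1.4725242   2.99781653] [-0.40900407 -0.42732882  0.00069639]
```

Seated (about 6 N down, z at the collar). Now computing the turning arc.

```bash
cat > arc.py <<'E'
from h import *
C=np.array([.480,.026]); r0=.105; a0=132.3
def pose(t,b=0):
    t,b=np.radians([a0-t,b]); return C+.03*np.array([np.cos(t),np.sin(t)])+(r0-.03)*np.array([np.cos(t-b),np.sin(t-b)])
P0=pose(0)
for t in range(0,53,4): print(t,np.round((pose(t)-P0)/.05,2),-t/8)
print('from 52')
Q=pose(52)
for t in [54,56,58,60]: print(t,np.round((pose(t)-Q)/.05,3),round(-(t-52)/8,3))
for b in range(0,22,2): print('b',b,np.round((pose(60,b)-pose(60))/.05,3),-b/8)
E
python3 arc.py
```

```text
0 [0. 0.] 0.0
4 [0.11 0.09] -0.5
8 [0.23 0.18] -1.0
12 [0.35 0.26] -1.5
16 [0.48 0.33] -2.0
20 [0.62 0.39] -2.5
24 [0.75 0.44] -3.0
28 [0.89 0.48] -3.5
32 [1.04 0.51] -4.0
36 [1.18 0.53] -4.5
40 [1.33 0.55] -5.0
44 [1.48 0.55] -5.5
48 [1.62 0.54] -6.0
52 [1.77 0.52] -6.5
from 52
54 [ 0.072 -0.014] -0.25
56 [ 0.144 -0.03 ] -0.5
58 [ 0.214 -0.048] -0.75
60 [ 0.285 -0.069] -1.0
b 0 [0. 0.] 0.0
b 2 [ 0.05  -0.017] -0.25
b 4 [ 0.099 -0.035] -0.5
b 6 [ 0.147 -0.055] -0.75
b 8 [ 0.194 -0.077] -1.0
b 10 [ 0.241 -0.101] -1.25
b 12 [ 0.287 -0.126] -1.5
b 14 [ 0.332 -0.153] -1.75
b 16 [ 0.376 -0.181] -2.0
b 18 [ 0.419 -0.211] -2.25
b 20 [ 0.461 -0.242] -2.5
```

>>> {"op": "drive_tool", "data": {
  "commands": [0.11, 0.09, 0, -0.5, 0.23, 0.18, 0, -1, 0.35, 0.26, 0, -1.5, 0.48, 0.33, 0, -2, 0.62, 0.39, 0, -2.5, 0.75, 0.44, 0, -3, 0.89, 0.48, 0, -3.5, 1.04, 0.51, 0, -4, 1.18, 0.53, 0, -4.5, 1.33, 0.55, 0, -5, 1.48, 0.55, 0, -5.5, 1.62, 0.54, 0, -6, 1.77, 0.52, 0, -6.5, 1.77, 0.52, 0, -6.5]
}}

```text
time_s: 17.15
eef_pos: [0.4943, 0.1302, 0.081]
eef_rot: [-2.397, -2.02, 0.011]
contact_force: [-14.3, 4.9, 6.0]
grip_width: 0.24
finger_force: 50.0
```

```bash
cat > st.py <<'E'
from h import *
s=bot.read_state(); print(s['time_s'],s['eef_pos'],yaw(s),s['grip_width'],s['contact_force'],s['torque'])
E
python3 st.py
```

```text
17.15 [0.49428219 0.13017384 0.08097517] 80.24531469412601 0.24012055100493482 [-14.26861987   4.85169583   6.02139656] [0.15615159 2.14667831 0.02025419]
```

About 1.5 N·m is reacting already, so the handle has likely begun to break over. I'll look before going on.

```bash
python3 - <<'E'
from h import *
s,p=look('w7.png'); t=bot.get_image('top'); q=bot.get_image('scene'); save(t,'t7.png'); save(q,'s7.png')
a=cv2.resize(p['img'][100:400,150:490],(400,353)); b=cv2.resize(t['img'][190:290,330:430],(400,400),interpolation=2); c=cv2.resize(q['img'][145:205,325:415],(400,247)  ,interpolation=2)
o=np.zeros((600,800,3),np.uint8); o[:353,:400]=a; o[353:600,:400]=c; o[:400,400:]=b
cv2.imwrite('pics/m7.png',o[:,:,::-1])
places(t,['wrench','wrench_grip','clamp_knob']);places(q,['wrench','wrench_grip','clamp_knob'])
E
```

```text
wrench [([0.4821, 0.0249, 0.0765], 0.71)]
wrench_grip []
clamp_knob []
wrench [([0.4791, 0.0217, 0.0792], 0.77), ([0.7627, 0.1723, -0.0051], 0.55)]
wrench_grip [([0.4928, 0.1363, 0.0988], 0.54), ([0.7652, 0.1702, -0.0018], 0.43)]
clamp_knob [([0.4934, 0.1375, 0.0992], 0.74), ([0.44, 0.0452, 0.0847], 0.66)]
```

View pics/m7.png

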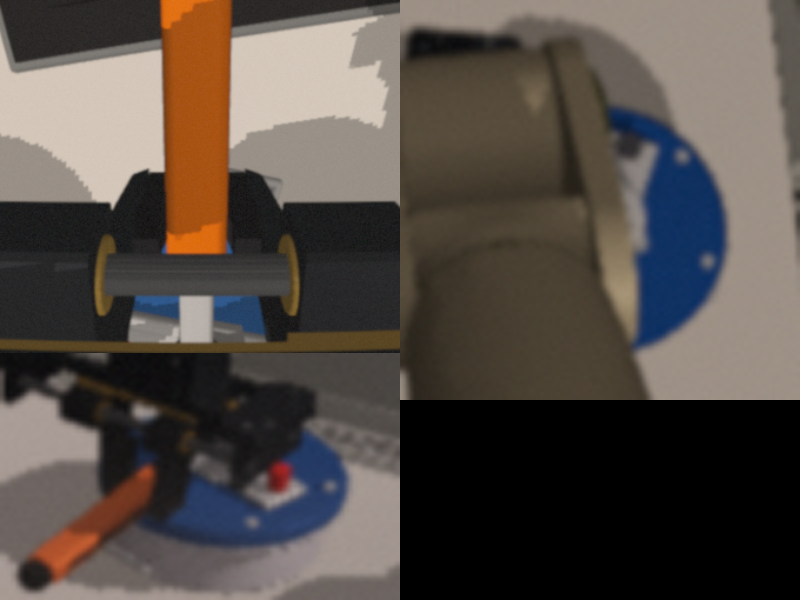

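The wrist crop shows the handle straight in the jaws; the hinge is hidden by the arm in the other views. I'll estimate the bend from geometry.

```bash
cat > bend.py <<'E'
from h import *
s,p=look(); g=blob(p,(5,150,60),(20,255,255),(200,0,440,300)); r=rect(p,g,s['eef_pos'][2]+.028)
a=r[2]%180; a=a if r[1][0]>r[1][1] else (a+90)%180
x=s['eef_pos']; C=np.array([.480,.026])
print('t',s['time_s'],x,'yaw',yaw(s),'handle',a,'F',s['contact_force'],'M',s['torque'])
F=s['contact_force'];R=x[:2]-C; print('Mbolt',R[0]*F[1]-R[1]*F[0])
for h in (a,yaw(s)):
    h=np.radians(h); v=R-.075*np.array([np.cos(h),np.sin(h)]); t=np.degrees(np.arctan2(v[1],v[0])); print('hinge r',np.hypot(*v),'dir',t,'turned',132.3-t,'bend rad',np.radians(t)-h)
E
python3 bend.py
```

```text
t 17.6 [0.49398809 0.13021749 0.08110484] yaw 80.39842555695135 handle 80.6844711303711 F [-13.28045191   3.48135243   4.14748306] M [-0.00333732  2.08527816  0.04607977]
Mbolt 1.4327527873121337
hinge r 0.030263055994292923 dir 86.49956675652834 turned 45.80043324347167 bend rad 0.10149256499476533
hinge r 0.030304210991971302 dir 87.20369472032756 turned 45.09630527967245 bend rad 0.11877435338535491
```

>>> {"op": "drive_tool", "data": {
  "commands": [0.04, -0.01, 0, -0.2, 0.04, -0.01, 0, -0.2, 0.04, -0.01, 0, -0.2]
}}

```text
time_s: 17.95
eef_pos: [0.496, 0.1298, 0.0811]
eef_rot: [-2.423, -1.99, 0.01]
contact_force: [-12.5, 3.4, 5.7]
grip_width: 0.246
finger_force: 50.0
```

```bash
python3 bend.py
```

```text
t 17.95 [0.49603247 0.12982461 0.08112626] yaw 78.79625450819424 handle 79.21075439453125 F [-12.46944128   3.43903264   5.69832934] M [0.18006296 2.04905309 0.0326403 ]
Mbolt 1.3497710689089504
hinge r 0.03021620797210757 dir 86.21870298793398 turned 46.08129701206603 bend rad 0.12231177676538296
hinge r 0.030289137198845784 dir 87.2369848511575 turned 45.06301514884251 bend rad 0.14731853575769915
```

The hinge direction stays fixed while the handle bends further, so the bolt is tight. A little more gives a clear break-over.

>>> {"op": "drive_tool", "data": {
  "commands": [0.05, -0.015, 0, -0.25, 0.1, -0.03, 0, -0.5, 0.1, -0.03, 0, -0.5, 0.1, -0.03, 0, -0.5]
}}

```text
time_s: 18.4
eef_pos: [0.5012, 0.1286, 0.0812]
eef_rot: [-2.491, -1.904, 0.01]
contact_force: [-12.3, 5.7, 4.5]
grip_width: 0.244
finger_force: 50.0
```

```bash
python3 bend.py
```

```text
t 18.4 [0.50117877 0.12858203 0.08117912] yaw 74.79860812763569 handle 75.2529296875 F [-12.27925919   5.7067496    4.46025879] M [0.42089707 1.95466158 0.10087171]
Mbolt 1.380493301473301
hinge r 0.030125013957167587 dir 86.02685664534167 turned 46.273143354658345 bend rad 0.18804049878371343
hinge r 0.03024413447954364 dir 87.13285442973047 turned 45.16714557026954 bend rad 0.21527320872348898
```

Bend is about 0.2 rad and the break-over is done. Back off until the handle is straight and unloaded.

>>> {"op": "drive_tool", "data": {
  "commands": [-0.08, 0.02, 0, 0.3, -0.16, 0.035, 0, 0.6, -0.24, 0.05, 0, 0.9, -0.3, 0.06, 0, 1.2, -0.35, 0.064, 0, 1.4, -0.35, 0.064, 0, 1.4]
}}

```text
time_s: 19.05
eef_pos: [0.4851, 0.1311, 0.0817]
eef_rot: [-2.293, -2.143, 0.005]
contact_force: [-5.1, 1.6, 3.4]
grip_width: 0.245
finger_force: 50.2
```

```bash
python3 bend.py
```

```text
t 19.05 [0.48507154 0.13105975 0.08165177] yaw 86.10947474442384 handle 87.25118255615234 F [-5.05604598  1.59320427  3.43683924] M [-0.10722112  0.8694572   0.55169362]
Mbolt 0.5392669104658707
hinge r 0.030182092531141035 dir 87.19935063058175 turned 45.100649369418264 bend rad -0.0009046377588555199
hinge r 0.030232587250968713 dir 90.03265304235548 turned 42.267346957644534 bend rad 0.06847237844169407
```

>>> {"op": "drive_tool", "data": {
  "commands": [-0.03, 0, 0, 0.18, -0.03, 0, 0, 0.18, -0.03, 0, 0, 0.18]
}}

```text
time_s: 19.4
eef_pos: [0.4835, 0.1312, 0.0816]
eef_rot: [-2.267, -2.17, 0.006]
contact_force: [-6.3, 2.7, 2.8]
grip_width: 0.244
finger_force: 50.1
```

```bash
python3 bend.py
```

```text
t 19.4 [0.48347909 0.13116817 0.08157231] yaw 87.48894772379516 handle 88.43245697021484 F [-6.34541387  2.69874816  2.80256129] M [-0.07159319  1.06354323  0.44058311]
Mbolt 0.6767247430639124
hinge r 0.03022995695005103 dir 87.29353379758136 turned 45.00646620241865 bend rad -0.01987795928971403
hinge r 0.030240802753223647 dir 89.63399013185953 turned 42.66600986814048 bend rad 0.037438052615631046
```

The spring is still loaded, so continue backing off.

>>> {"op": "drive_tool", "data": {
  "commands": [-0.03, 0, 0, 0.2, -0.06, 0, 0, 0.35, -0.06, 0, 0, 0.35]
}}

```text
time_s: 19.75
eef_pos: [0.48, 0.1312, 0.0815]
eef_rot: [-2.212, -2.224, 0.007]
contact_force: [-8.9, 2.3, 4.3]
grip_width: 0.244
finger_force: 50.1
```

```bash
python3 bend.py
```

```text
t 19.75 [0.47999076 0.13120445 0.0814751 ] yaw 90.30349484876308 handle 90.86252266168594 F [-8.86735804  2.26529101  4.34643632] M [-0.0088823   1.32670394  0.28904837]
Mbolt 0.9328646152293788
hinge r 0.030233692824166915 dir 87.87745972213018 turned 44.42254027786983 bend rad -0.052099176674508474
hinge r 0.03020799599410037 dir 89.2639890360842 turned 43.036010963915814 bend rad -0.01814279902486593
```

>>> {"op": "drive_tool", "data": {
  "commands": [-0.05, 0, 0, 0.2, -0.1, 0, 0, 0.4, -0.1, 0, 0, 0.4]
}}

```text
time_s: 20.1
eef_pos: [0.4762, 0.131, 0.0818]
eef_rot: [-2.152, -2.285, 0.003]
contact_force: [-4.5, 3.1, 2.6]
grip_width: 0.248
finger_force: 50.0
```

```bash
python3 bend.py
```

```text
t 20.1 [0.47615176 0.13103199 0.08181198] yaw 93.42558125389068 handle 93.51229882240295 F [-4.49597838  3.07121106  2.60233444] M [ 0.02458044  0.91631392 -0.07246549]
Mbolt 0.46040276709565064
hinge r 0.03018209293526166 dir 88.58281381567602 turned 43.71718618432399 bend rad -0.08603574379507983
hinge r 0.0301726363648438 dir 88.79758447473125 turned 43.50241552526876 bend rad -0.08077378156802495
```

The load is gone and the handle is straight. Peak bend was about 0.3 rad. Ease slightly and lift off.

>>> {"op": "drive_tool", "data": {
  "commands": [-0.04, 0, 0, 0.1, -0.04, 0, 0, 0.1, -0.04, 0, 0, 0.1]
}}

```text
time_s: 20.45
eef_pos: [0.4749, 0.1309, 0.0819]
eef_rot: [-2.138, -2.3, 0.001]
contact_force: [-5.2, 3.3, 1.7]
grip_width: 0.244
finger_force: 50.0
```

```bash
python3 st.py
```

```text
20.45 [0.47489421 0.13089051 0.08191123] 94.17078991392337 0.24409121646476942 [-5.19586238  3.29353828  1.68598984] [ 0.159091    0.70227963 -0.1070531 ]
```

>>> {"op": "drive_tool", "data": {
  "commands": [-0.03, 0, 0, 0.1, -0.05, -0.02, 0, 0.15, -0.05, -0.02, 0, 0.15]
}}

```text
time_s: 20.75
eef_pos: [0.4728, 0.1305, 0.0822]
eef_rot: [-2.114, -2.322, -0.002]
contact_force: [-3.9, 7.7, 2.6]
grip_width: 0.248
finger_force: 50.0
```

```bash
python3 bend.py
```

```text
t 20.75 [0.47283605 0.13045046 0.0822174 ] yaw 95.38496740866645 handle 95.26725912094116 F [-3.92147385  7.66000517  2.55234145] M [ 0.98878563  0.49784757 -0.18732572]
Mbolt 0.3547238464053947
hinge r 0.029768463339416573 dir 90.53667709696643 turned 41.76332290303358 bend rad -0.08256423185401651
hinge r 0.02978172389295317 dir 90.24128339773007 turned 42.05871660226994 bend rad -0.08977422167302795
```

>>> {"op": "drive_tool", "data": {
  "commands": [-0.02, 0.05, 0, 0.05, -0.02, 0.05, 0.05, 0.05, -0.02, 0.05, 0.1, 0.05, -0.02, 0.05, 0.2, 0.05, -0.02, 0.05, 0.3, 0.05, -0.02, 0.05, 0.5, 0.05, -0.02, 0.05, 0.8, 0.05, -0.02, 0.05, 1, 0.05, -0.02, 0.05, 1, 0.05]
}}

```text
time_s: 21.7
eef_pos: [0.4729, 0.1321, 0.1331]
eef_rot: [2.105, 2.329, 0.003]
contact_force: [-0.4, -0.3, -2.3]
grip_width: 0.244
finger_force: 50.0
```

```bash
python3 bend.py; python3 - <<'E'
from h import *
for c in ('scene','top'):
    q=bot.get_image(c); places(q,['wrench','wrench_grip','clamp_knob','bolt_head'])
E
```

```text
t 21.7 [0.47287932 0.13208503 0.13307385] yaw 95.79609113935925 handle 97.12255668640137 F [-0.40321564 -0.25690594 -2.3420961 ] M [-0.02532249 -0.06685968 -0.06019546]
Mbolt 0.04460448665397906
hinge r 0.03173865554479602 dir 86.06377700811228 turned 46.23622299188773 bend rad -0.1930121166387837
hinge r 0.03147172347553331 dir 89.17443668872161 turned 43.1255633112784 bend rad -0.11556967209296287
wrench [([0.4801, 0.0298, 0.1061], 0.77), ([0.7697, 0.2781, 0.0021], 0.47)]
wrench_grip [([0.4703, 0.1356, 0.1518], 0.74)]
clamp_knob [([0.4426, 0.045, 0.0884], 0.46), ([0.5313, 0.0045, 0.0698], 0.39)]
bolt_head [([0.4819, 0.0237, 0.0891], 0.56)]
wrench [([0.4816, 0.032, 0.0987], 0.55)]
wrench_grip []
clamp_knob []
bolt_head []
```

Wrench is free of the bolt. I'll carry it above its rest, where the wrist camera also sees the bolt.

>>> {"op": "drive_tool", "data": {
  "commands": [0, 0, 1.36, 0, 0, 0, 1.36, 0, 0.92, 2.08, 1.36, 10.17, 0.92, 2.08, 1.36, 10.17, 0.92, 2.08, 1.36, 10.17, 0.92, 2.08, 1.36, 10.17, 0.92, 2.08, 1.36, 10.17, 0.92, 2.08, 1.36, 10.17, 0.92, 2.08, 1.36, 10.17, 0.92, 2.08, 1.36, 10.17, 0.92, 2.08, 1.36, 10.17, 0.92, 2.08, 1.36, 10.17, 0.92, 2.08, 1.36, 10.17, 0.92, 2.08, 1.36, 10.17, 0.92, 2.08, 1.36, 10.17]
}}

```text
time_s: 23.75
eef_pos: [0.518, 0.2361, 0.2001]
eef_rot: [-0.08, -3.14, 0.0]
contact_force: [0.8, -0.4, -1.7]
grip_width: 0.242
finger_force: 50.0
```

```bash
python3 - <<'E'
from h import *
s,p=look('w8.png'); print(s['time_s'],s['eef_pos'],yaw(s))
c=blob(p,(12,90,60),(32,255,255),(10,100,110,200))
h=cv2.approxPolyDP(cv2.convexHull(c.astype(np.float32)),1.5,True)[:,0]
w=pix2w(p,h,.089)[:,:2]*1000; d=np.roll(w,-1,0)-w
print(np.round(np.c_[h,w,np.hypot(*d.T),np.degrees(np.arctan2(d[:,1],d[:,0]))%90],1))
v=cv2.cvtColor(p['img'],cv2.COLOR_RGB2HSV)[:,:,2]; m=np.zeros(v.shape,np.uint8); cv2.fillPoly(m,[c.astype(np.int32)],255)
hi=np.percentile(v[m>0],70); t=cv2.morphologyEx(cv2.bitwise_and(m,((v>hi*.88)*255).astype(np.uint8)),cv2.MORPH_OPEN,np.ones((3,3)))
k=max(cv2.findContours(t,0,1)[0],key=cv2.contourArea)[:,0].astype(float); print('top',rect(p,k,.089))
g=blob(p,(5,150,60),(20,255,255),(200,0,440,300)); print('handle',rect(p,g,s['eef_pos'][2]+.028))
kk=blob(p,(0,150,80),(8,255,255),(30,70,110,125)); print('knob',rect(p,kk,.0845))
places(p,['rest','clamp_knob'])
E
```

```text
23.75 [0.51800339 0.23611647 0.20005074] 177.07303511325884
[[ 66.  141.  464.9  45.7  24.2   9.8]
 [ 78.  171.  488.8  49.8   8.   20.3]
 [ 70.  175.  491.6  42.3  23.    9. ]
 [ 45.  181.  495.2  19.6   3.8  46.7]
 [ 41.  178.  492.5  16.8  15.   10.8]
 [ 33.  160.  477.8  14.    8.   80.1]
 [ 32.  150.  469.9  15.4  22.4  12.3]
 [ 56.  142.  465.1  37.3   8.5   1.3]]
top ((479.2771301269531, 26.031036376953125), (23.817523956298828, 22.868762969970703), 10.995709419250488)
handle ((467.3431701660156, 238.12789916992188), (24.167522430419922, 108.04334259033203), 87.07264709472656)
knob ((437.1252746582031, 47.89540100097656), (22.13352394104004, 12.661567687988281), 85.6282958984375)
rest [([0.3933, 0.4266, -0.0022], 0.62), ([0.4854, 0.0267, 0.0029], 0.52)]
clamp_knob [([0.4364, 0.0414, 0.0885], 0.67)]
```

Bolt turned about 32° to the seat, with the clamp still closed. The torque stayed clockwise the whole time I backed off, so the bolt hasn't been loosened. Now lowering the wrench onto its rest.

>>> {"op": "drive_tool", "data": {
  "commands": [0.02, 0, -0.8, 0.12, 0.02, 0, -1.6, 0.12, 0.02, 0, -2.4, 0.12, 0.02, 0, -3, 0.12, 0.02, 0, -3.3, 0.12, 0.02, 0, -3.45, 0.12, 0.02, 0, -3.53, 0.12, 0.02, 0, -3.56, 0.12, 0.02, 0, -3.58, 0.12, 0.02, 0, -3.58, 0.12]
}}

```text
time_s: 24.9
eef_pos: [0.5196, 0.2363, 0.0222]
eef_rot: [0.052, 3.139, 0.001]
contact_force: [-2.6, -0.2, 4.9]
grip_width: 0.243
finger_force: 50.0
```

```bash
python3 st.py
```

```text
24.9 [0.51957462 0.23628932 0.02216391] 178.11859938058765 0.2431151197173297 [-2.61043739 -0.17788732  4.89200188] [-0.00390632 -0.13806665  0.01283171]
```

Resting with light contact. Release and rise.

>>> {"op": "drive_tool", "data": {
  "commands": [0, 0, 0, 0, 0, 0, 0, 0, 0, 0, 0, 0, 0, 0, 0, 0, 0, 0, 0, 0, 0, 0, 0.4, 0, 0, 0, 1.2, 0, 0, 0, 2.2, 0, 0, 0, 3.2, 0, 0, 0, 3.6, 0, 0, 0, 3.6, 0, 0, 0, 3.6, 0],
  "claw": -0.2
}}

```text
time_s: 26.1
eef_pos: [0.5187, 0.236, 0.2002]
eef_rot: [-0.051, -3.14, 0.0]
contact_force: [0.1, -0.2, -1.7]
grip_width: 0.402
finger_force: 0.0
```

```bash
python3 - <<'E'
from h import *
s,p=look('w9.png'); print(s['time_s'],s['eef_pos'],yaw(s),s['grip_width'],s['contact_force'])
g=blob(p,(5,150,80),(20,255,255),(0,0,640,330)); print('grip',rect(p,g,.048))
places(p,['wrench','wrench_grip','clamp_knob','rest'])
c=blob(p,(12,90,60),(32,255,255),(10,100,110,200)); h=cv2.approxPolyDP(cv2.convexHull(c.astype(np.float32)),1.5,True)[:,0]
w=pix2w(p,h,.089)[:,:2]*1000; d=np.roll(w,-1,0)-w; print(np.round(np.c_[np.hypot(*d.T),np.degrees(np.arctan2(d[:,1],d[:,0]))%90],1))
for c in ('top','scene'):
    q=bot.get_image(c); places(q,['red_bottle','tape','dish','bench_timer','wrench','clamp_knob'])
E
```

```text
26.1 [0.51868154 0.23604785 0.20018842] 178.12276271225858 0.40220485137350226 [ 0.12248976 -0.22825586 -1.73052791]
grip ((478.42852783203125, 237.2919158935547), (22.69635009765625, 127.04151916503906), 88.08562469482422)
wrench [([0.6366, 0.2293, 0.0096], 0.68)]
wrench_grip [([0.5141, 0.2361, 0.039], 0.72), ([0.6357, 0.232, 0.0105], 0.47)]
clamp_knob [([0.4402, 0.042, 0.0879], 0.69)]
rest [([0.5308, 0.233, 0.0018], 0.75)]
[[23.9  9.1]
 [31.2 11.1]
 [ 4.3 37.9]
 [15.6 10.8]
 [ 7.2 75.3]
 [23.5 10.3]
 [ 7.4 87.1]]
red_bottle [([0.7667, 0.1694, 0.0012], 0.61)]
tape [([0.7491, 0.0155, 0.0051], 0.81)]
dish [([0.7657, 0.2796, 0.0003], 0.84)]
bench_timer []
wrench []
clamp_knob [([0.4387, 0.0421, 0.0855], 0.69)]
red_bottle [([0.528, 0.2318, 0.0023], 0.67), ([0.7651, 0.1705, -0.0041], 0.54)]
tape [([0.7502, 0.0088, 0.0], 0.64)]
dish [([0.7685, 0.2756, 0.0015], 0.71), ([0.7654, 0.1724, -0.0021], 0.35)]
bench_timer [([0.3879, 0.422, -0.0012], 0.77)]
wrench [([0.6263, 0.231, 0.0191], 0.75), ([0.7677, 0.2774, -0.0011], 0.28)]
clamp_knob [([0.4402, 0.0436, 0.0891], 0.74)]
```

```bash
python3 -c "
from workcell import bot
print(bot.sign_off())"
```

```text
the job is handed in; nothing more can be done
None
```

I handed the job in at about 26 s and got no verdict back: clamp closed against its stop, bolt turned to a hard stop with the handle broken over to an estimated 0.3–0.37 rad (limit 0.4; the hinge was never in view), and wrench back flat on its rest; bolt tightness is judged from torque alone (about 1.4 N·m, then eased off while still loaded clockwise), and the bystanders I could locate had not moved.

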